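# Seat the flask pillar in its stand base

### The job

Take the blue-headed flask pillar out of the white rack, lower its tapered shank into the socket of the grey round stand base without dropping it in, and tap or press it down until its collar sits fully home on the socket's rim, so that it stays wedged there by itself. Leave the yellow-headed pillar in the rack and do not disturb the beaker and the bottles.

Things in the scene. Friction and masses are not known exactly. Their poses are not given: they have to be found in the camera images.
- pillar: The pillar to fit: 121 mm long, 0.14 to 0.28 kg; z up to the head. Origin: shank's lower tip. Upwards: steel tapered round shank 45 mm long (diameter 13.8 mm at tip, 21 at top), collar 32 mm diameter (45 to 53 mm), stem 16 mm (53 to 103), flat blue head 40 mm square, its sides facing the body's x and y (103 to 121). Starts upright in either of the rack's holes, collar on rack top; lifts out.
- pillar_collar (a point): Centre of the underside of the pillar's collar, 45 mm above the shank's tip; z along the pillar to the head. When home it coincides with socket_mouth.
- pillar_head (a point): Centre of the blue head, 112 mm above the shank's tip and 9 mm below the head's flat top.
- socket_mouth (a point): Centre of the socket's mouth, level with its flat rim, 60 mm above the bench; z up. Socket: upright steel boss, 60 mm outer diameter, amid the fixed grey round base (160 mm diameter, 14 mm thick). Four sprung brass jaws line it, tapered like the shank, 20 mm across at the top. Put in loosely, the collar stays 4 to 6 mm above the rim; 10 to 25 N down, pressed or tapped, drives it home.
- rack: White plastic rack fixed to the bench, 70 mm (its x) by 190 mm (its y) by 60 mm high, with two 26 mm round holes at 55 mm to either side of its centre along its y. Origin at the centre of its underside.
- spare: The other pillar, with a yellow head: same outer shape and height, but a straight thick shank that does not fit the socket. Origin at the shank's lower tip, z up. It stands in the other hole of the rack and stays there.
- beaker: Open glass beaker, 80 mm rim diameter, 95 mm high. Origin at the centre of its underside, z up. Bystander.
- amber_bottle: Closed amber bottle with red cap, 72 mm diameter, 150 mm high. Origin at the centre of its underside, z up. Bystander.
- clear_bottle: Closed clear glass bottle with blue cap, 72 mm diameter, 140 mm high. Origin at the centre of its underside, z up. Bystander.
Mind the look-alikes: they are no part of the job. Leave any green, orange or pink look-alike of the pillar alone.

How it is judged:
By the outcome, as a careful person would: the job done as asked, in the order asked, and still so for the second after the job is handed in, with the robot touching nothing.
It also fails if it takes over 51 s, if anything falls off the work surface, if the arm or the gripper's body presses on something with over 40 N, if the wrist force passes 120 N, or if a joint passes its speed limit or range.

### The arm

A 6-joint arm with a two-finger parallel gripper is mounted at the origin on the work surface. World frame = base frame: x ahead of the robot, y to its left, z up, the work surface at z = 0. Lengths are in m, angles in rad, forces in N, time in s.
With the tool pointing down it reaches from about 0.325 to 0.9 m from the base axis. Payload 6.1 kg.
Tool frame: the origin (TCP) lies at the very end of the fingers, on their centre line; the grasp point (between the pads) lies 19 mm behind it; y points along the fingers, x is the direction in which the jaws open and shut, and the axes are right-handed (so a half turn about y gives the same grasp; the last joint's range is limited). The gripper opens to 85 mm and grips with 20 to 120 N. Pads are 22 mm wide; open, the fingers measure 114 mm over their backs; the gripper's body (76 mm by 85 mm) begins 54 mm behind the grasp point. The pads swing forward as they close: fully open they stand 13 mm farther back than shut.
Start: joints at [-1.451, 0.22, 1.526, -0, 1.395, -0.126], TCP at [0.152, -0.606, 0.231] pointing down, gripper open.
Joint ranges: [-2.98, 2.98], [-0.91, 2.08], [0.09, 2.57], [-1.24, 4.39], [0.2, 2.65], [-2.68, 2.68]. Speed limits (rad/s): [2.57, 2.57, 3.01, 3.14, 3.14, 3.14].

### API

Orientations are given as [roll, pitch, yaw] about the fixed x, y, z axes, in that order (R = Rz(yaw) Ry(pitch) Rx(roll)).
In Python, from station import env gives the robot as it stands. The module is installed in compiled form; this text tells all that it offers.
- The arm moves only by the tool move_arm, never from a script. Its argument "increments" is a list that holds one entry, the list of rows, each a list of 7 numbers: the shift along the tool's x, y, z in mm, then the turn, a rotation vector about the tool's x, y, z in degrees, then the finger opening in mm, from 0 to 85.4. A call has 1 to 8 rows; each row is the pose to reach, as a shift and turn from the pose commanded when the call began, along the tool's axes at that moment; what a row does not reach only later rows make up. A row lasts 1/12 s, in which the tool goes at most 41.7 mm and 7.16 degrees, less where a joint would pass 70% of its speed; a pose out of reach is approached as far as the arm can. A call with a gripper value outside its range is refused whole. The fingers move at their own pace and stop on an object; "newtons" is the grip in N (left out, the last holds). Time passes only in rows, so rows that repeat a pose let the fingers close. It gives the time, the measured TCP pose, the force and the opening at its end, in the units of the state.
- env.read_state(): the state, without advancing time (a new reading comes with each control period).
- env.get_image(name): name is "scene" or "side" or "wrist"; returns the picture (420x560x3 uint8, red, green, blue); there is no depth.
- env.camera_info(name): a dict with "fov_y" (degrees; the focal length in pixels is half the picture's height over the tangent of half this angle, whatever the lens; pixels are square), "cx", "cy" (the principal point, pixels), "R" (3x3) and "t" (3): a world point X has camera coordinates R X + t. Camera axes: x right, y down, z forward; pixel columns grow to the right and rows downward; lengths in m; the calibration is good to about 2 mm. A picture is of the moment at which its call begins: read the wrist's pose just before it. camera_info takes no time and is no camera call; for the wrist camera it gives the pose at the moment of the call.
- env.close_job(): hands the job in, once; it reports no verdict.
Trained networks look in the newest picture that a camera, given by its name, has taken for a name from the list of things; names that differ only in an ending like _2 or _b are one class to them, and where a whole thing is asked for, a point or a joint stands for the part that bears it (a point fixed in the world has none). Each returns a list of dicts, best first, with "p" (0 to 1); they miss things now and then, are a little off and sometimes report something else, mostly with a low value. They report only what shows in the picture. A call takes as long as a camera call. They do not tell look-alikes from the thing itself.
- env.boxes_of(camera, target): "location" ([x, y, z] in m, in world coordinates, good to about 4 mm: the middle of the surface that is visible of it).
- env.landmark_of(camera, target): "location" ([x, y, z] in m, in world coordinates, good to about 4 mm: a listed point, or the origin of a listed thing).
The state is a dict: "time": time; "qpos": joint angles; "joint_velocities": joint speeds; "tau": joint torques, N m; "ee_pos": TCP position; "tool_rot": TCP orientation; "force": force on the tool from outside, world axes, zero at the start; "torque": the same for the moment, N m; "width": finger opening in m.
Only numpy, scipy, OpenCV 4.12 (cv2) and the standard library are available. Lean on these libraries where they do the work, as an engineer would, in place of code of your own. Each camera call takes 0.05 s, during which the arm holds its last target.

## Working session

There is one attempt and no reset: what is moved stays moved. The work goes in short steps, Python scripts to look and compute and a tool call to move; the robot and the scene stay as the last step left them, time stands still between calls to the robot, and variables do not carry over. Pictures are saved under pics/ and viewed, and the job is handed in when it is done.

Besides the shell and the picture viewer there is one more tool, called after ">>>" as name(argument=value, ...) on one line, values as JSON. move_arm: Moves the arm, as the interface text tells. Its arguments: {"type":"object","properties":{"increments":{"type":"array"},"newtons":{"type":"number"}},"required":["increments"]}

```bash
mkdir -p pics
python3 - <<'E'
from station import env
import cv2
s=env.read_state();print(s)
for n in["scene","side","wrist"]:
    im=env.get_image(n);cv2.imwrite(f"pics/{n}0.png",im[:,:,::-1]);i=env.camera_info(n);print(n,i)
    for t in["pillar","pillar_head","socket_mouth","spare","rack"]:
        try:print(t,[(round(d["p"],2),[round(float(x),4) for x in d["location"]]) for d in env.landmark_of(n,t)])
        except Exception as e:print(t,e)
E
```

```text
{'time': 0.0, 'qpos': array([-1.45108159e+00,  2.21231906e-01,  1.52761503e+00, -5.81596308e-06,
        1.39468627e+00, -1.26094735e-01]), 'joint_velocities': array([-6.49727336e-04, -1.17520218e-03,  1.25736672e-03,  4.84549339e-04,
       -1.57503187e-05, -1.34615252e-04]), 'tau': array([ 1.54706773e-03, -4.96898961e+01, -3.89397240e+01, -7.06594437e-05,
        1.10850652e-02,  3.14039926e-05]), 'ee_pos': array([ 0.15201354, -0.60561049,  0.23019358]), 'tool_rot': array([-1.57055796,  0.00192587, -1.3249856 ]), 'force': array([-0.15948857,  0.00733027,  0.03661691]), 'torque': array([-0.00961623, -0.01382577,  0.01561944]), 'width': 0.08540118898533308}
scene {'fov_y': 47.782206915518366, 'cx': 284.17596478373264, 'cy': 206.50290455663773, 'R': array([[-0.74293824,  0.66925245,  0.01199723],
       [ 0.50699825,  0.57434113, -0.64271692],
       [-0.43703037, -0.4714164 , -0.76600981]]), 't': array([ 0.47140847, -0.19930046,  1.36849344])}
pillar [(0.94, [0.5267, -0.1204, 0.0159]), (0.89, [0.6396, -0.0953, -0.0034]), (0.84, [0.3986, -0.161, -0.0028]), (0.71, [0.4388, -0.0124, 0.0
[... 797 characters left out ...]
0.6, [0.6388, -0.0988, 0.0024])]
pillar_head [(0.88, [0.6373, -0.0978, 0.1094]), (0.88, [0.4405, -0.0137, 0.1125]), (0.71, [0.5224, -0.1219, 0.1295]), (0.68, [0.398, -0.1632, 0.1139])]
socket_mouth [(0.73, [0.5129, 0.2436, 0.0569])]
spare [(0.92, [0.4949, -0.2268, 0.0172])]
rack [(0.65, [0.5064, -0.1746, 0.0017])]
wrist {'fov_y': 58.86980933809931, 'cx': 283.43360835952444, 'cy': 210.39625128319875, 'R': array([[ 2.41593045e-01, -9.70377582e-01,  3.86118870e-04],
       [-9.31341992e-01, -2.31762669e-01,  2.80870360e-01],
       [-2.72460813e-01, -6.82159342e-02, -9.59745639e-01]]), 't': array([-0.62596067, -0.03546474,  0.37830304])}
pillar []
pillar_head []
socket_mouth []
spare []
rack []
```

View pics/scene0.png

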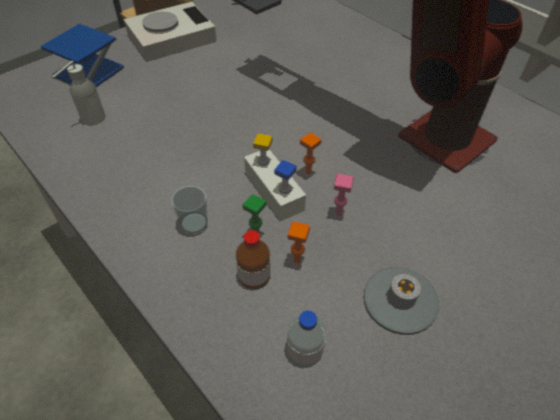

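View pics/side0.png

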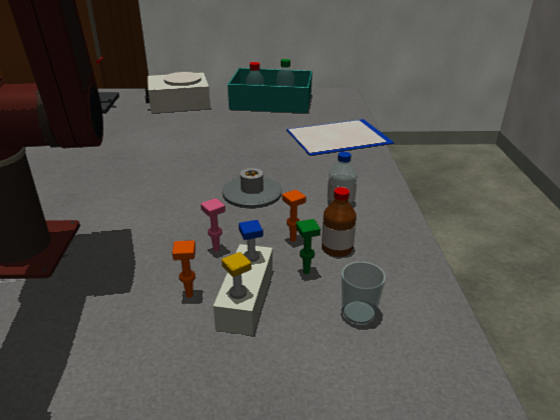

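View pics/wrist0.png

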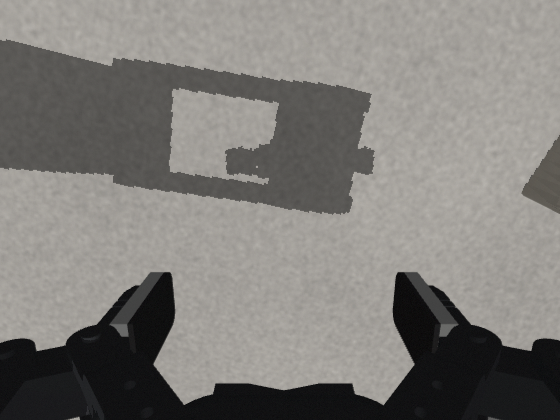

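Blue pillar candidates in scene view: blue (285,170) in the rack is the one wanted. The look-alikes are orange (310,140), orange (299,230), pink (343,183) and green (254,204). Yellow (263,141) is the spare. The socket is at (404,290). I'll check a close crop, the head edges and the bystander positions.

```bash
cat > h.py <<'E'
from station import env
import numpy as np, cv2
from scipy.spatial.transform import Rotation as Ro
def cam(n):
    i=env.camera_info(n);f=210/np.tan(np.radians(i["fov_y"]/2))
    return np.array([[f,0,i["cx"]],[0,f,i["cy"]],[0,0,1]]),i["R"],i["t"]
def onz(n,uv,z,c=None):
    K,R,t=c or cam(n);d=R.T@np.linalg.inv(K)@np.array([*uv,1.]);o=-R.T@t
    return o+d*(z-o[2])/d[2]
def proj(n,X,c=None):
    K,R,t=c or cam(n);p=K@(R@np.asarray(X)+t);return p[:2]/p[2]
def tri(obs):
    A=[];b=[]
    M=np.zeros((3,3));v=np.zeros(3)
    for (K,R,t),uv in obs:
        d=R.T@np.linalg.inv(K)@np.array([*uv,1.]);d/=np.linalg.norm(d);P=np.eye(3)-np.outer(d,d);M+=P;v+=P@(-R.T@t)
    return np.linalg.solve(M,v)
def T():
    s=env.read_state();return Ro.from_euler('xyz',s["tool_rot"]).as_matrix(),s["ee_pos"]
def net(f,n,t):
    return [(round(d["p"],2),[round(float(x),4) for x in d["location"]]) for d in f(n,t)]
E
python3 - <<'E'
from h import *
R,p=T();K,Rc,t=cam("wrist");print("cam in tool mm",R.T@(-Rc.T@t-p)*1000)
a=cv2.imread("pics/scene0.png")[120:270,220:370];b=cv2.imread("pics/side0.png")[200:310,180:330]
cv2.imwrite("pics/c.png",np.hstack([cv2.resize(a,(400,400),interpolation=3),cv2.resize(b,(400,400),interpolation=3)]))
for n in["scene","side"]:
    im=cv2.imread(f"pics/{n}0.png");hsv=cv2.cvtColor(im,cv2.COLOR_BGR2HSV)
    m=cv2.inRange(hsv,(105,120,120),(130,255,255));k,l,st,ce=cv2.connectedComponentsWithStats(m)
    for i in range(1,k):
        if st[i,4]>40:print(n,st[i],ce[i],onz(n,ce[i],.136))
for t in["beaker","amber_bottle","clear_bottle"]:print(t,net(env.landmark_of,"scene",t),net(env.landmark_of,"side",t))
E
```

```text
cam in tool mm [   0.95771023 -141.94545433   71.08525187]
scene [276 160  20  15 176] [285.25       167.41477273] [ 0.52466162 -0.12069468  0.136     ]
scene [299 311  18  16 217] [307.69585253 318.23502304] [0.74842415 0.18695059 0.136     ]
side [360 119  33  27 164] [376.60365854 132.75609756] [0.8559306  0.32658281 0.136     ]
side [310 145  61  10  78] [341.43589744 148.91025641] [0.7456705  0.22365261 0.136     ]
side [339 152  12   5  50] [344.48 153.92] [0.74919762 0.19397256 0.136     ]
side [239 220  23  13 212] [250.21226415 226.02830189] [ 0.52185256 -0.12525388  0.136     ]
beaker [(0.75, [0.7291, -0.2233, -0.0024])] [(0.86, [0.7258, -0.2228, 0.0067])]
amber_bottle [(0.73, [0.5144, 0.243, 0.0609]), (0.63, [0.7147, -0.0148, -0.0014])] [(0.61, [0.7111, -0.0162, 0.0002])]
clear_bottle [(0.72, [0.7495, 0.1935, -0.0011])] [(0.6, [0.7521, 0.1884, -0.0004])]
```

View pics/c.png

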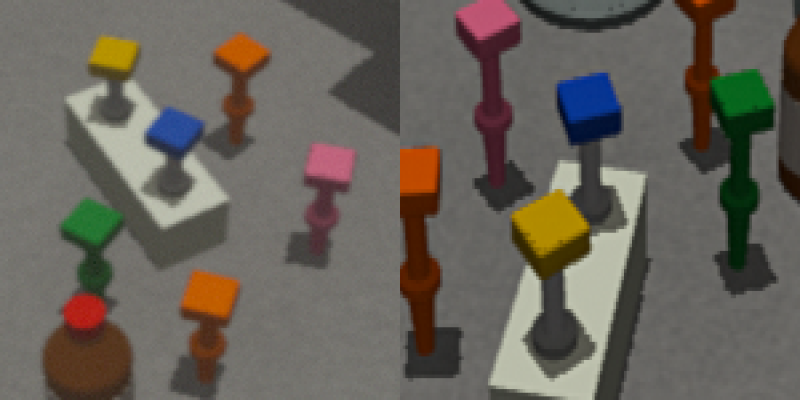

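The blue head sits in the rack's +y hole, and the choice is confirmed. The crop shows the pink, orange and green ones standing outside the rack. I'll move the wrist above it for a close look.

>>> move_arm(increments=[[[-190, -30, 240, 0, 0, 0, 85], [-190, -30, 240, 0, 0, 0, 85], [-379, -30, 477, 0, 0, 0, 85], [-379, -30, 477, 0, 0, 0, 85], [-379, -30, 477, 0, 0, 0, 85], [-379, -30, 477, 0, 0, 0, 85], [-379, -30, 477, 0, 0, 0, 85], [-379, -30, 477, 0, 0, 0, 85]]])

```text
time: 1.87
ee_pos: [0.3553, -0.3404, 0.2502]
tool_rot: [-1.57, -0.001, -1.325]
force: [0.7, -0.9, 0.8]
width: 0.085
```

>>> move_arm(increments=[[[-172, -10, 215, 0, 0, 0, 85], [-172, -10, 215, 0, 0, 0, 85], [-172, -10, 215, 0, 0, 0, 85], [-172, -10, 215, 0, 0, 0, 85], [-172, -10, 215, 0, 0, 0, 85], [-172, -10, 215, 0, 0, 0, 85], [-172, -10, 215, 0, 0, 0, 85], [-172, -10, 215, 0, 0, 0, 85]]])

```text
time: 2.53
ee_pos: [0.5235, -0.1187, 0.2602]
tool_rot: [-1.569, 0.001, -1.32]
force: [-0.4, -1.0, 0.2]
width: 0.0845
```

```bash
cat > look.py <<'E'
from h import *
import sys
tag=sys.argv[1]
s=env.read_state();print(s["time"],s["ee_pos"],s["tool_rot"],s["joint_velocities"].round(3),s["qpos"].round(2))
c=cam("wrist");im=env.get_image("wrist")[:,:,::-1].copy();cv2.imwrite(f"pics/{tag}.png",im)
m=cv2.inRange(cv2.cvtColor(im,cv2.COLOR_BGR2HSV),(105,120,60),(130,255,255));k,l,st,ce=cv2.connectedComponentsWithStats(m)
i=1+st[1:,4].argmax();print(st[i],ce[i])
np.savez(f"{tag}.npz",K=c[0],R=c[1],t=c[2])
for t in["pillar_head","pillar_collar","spare"]:print(t,net(env.landmark_of,"wrist",t))
E
python3 look.py w1
```

```text
2.5333 [ 0.5235081  -0.11874673  0.26019625] [-1.56873737e+00  9.98898956e-04 -1.31999129e+00] [-0.071 -0.02   0.029 -0.047  0.008 -0.074] [-0.37 -0.01  1.72  0.    1.43  0.95]
[ 260  175   54   55 2792] [286.70881089 201.5275788 ]
pillar_head [(0.89, [0.6169, 0.0241, 0.1054]), (0.79, [0.398, -0.1672, 0.1125]), (0.69, [0.5248, -0.1242, 0.1301]), (0.65, [0.6359, -0.0978, 0.1146]), (0.64, [0.4402, -0.0113, 0.1115])]
pillar_collar [(0.84, [0.6167, 0.0222, 0.0469]), (0.78, [0.5205, -0.1208, 0.0617]), (0.66, [0.4011, -0.1656, 0.0435]), (0.65, [0.439, -0.0146, 0.0455])]
spare [(0.76, [0.5015, -0.2281, 0.0109])]
```

View pics/w1.png

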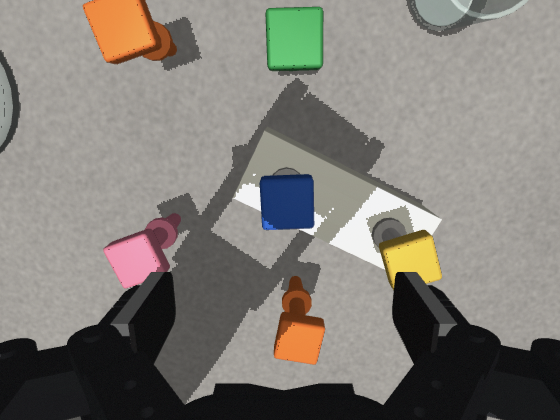

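The wrist view shows the blue head at (287,202), nearly square to the picture. The spare's yellow head is at (411,260). Next I'll compute the head's centre and yaw.

```bash
cat > head.py <<'E'
from h import *
import sys
def rect(tag):
    d=np.load(tag+".npz");c=(d["K"],d["R"],d["t"]);im=cv2.imread(f"pics/{tag}.png")
    m=cv2.inRange(cv2.cvtColor(im,cv2.COLOR_BGR2HSV),(105,120,60),(130,255,255));k,l,st,ce=cv2.connectedComponentsWithStats(m)
    i=1+st[1:,4].argmax();cn=cv2.findContours((l==i).astype(np.uint8),0,1)[0][0];q=cv2.minAreaRect(cn);return c,q,cv2.boxPoints(q)
O=[]
for t in sys.argv[1:]:
    c,q,b=rect(t);P=np.array([onz("",x,.136,c) for x in b]);print(t,q,"\n",P.round(4),P.mean(0))
    e=P[1]-P[0];f=P[2]-P[1];print(np.degrees(np.arctan2(e[1],e[0]))%90,np.degrees(np.arctan2(f[1],f[0]))%90,np.hypot(*e[:2]),np.hypot(*f[:2]));O.append((c,q[0]))
cs=[("scene",(285.25,167.4)),("side",(250.2,226.03))]
X=tri(O+[(cam(n),u) for n,u in cs]);print("tri top",X,tri([(cam(n),u) for n,u in cs]))
if len(O)>1:print(tri(O))
E
python3 head.py w1
```

```text
w1 ((286.9986267089844, 201.47373962402344), (53.92536163330078, 52.9267463684082), 86.98721313476562) 
 [[ 0.5383 -0.0977  0.136 ]
 [ 0.5497 -0.1343  0.136 ]
 [ 0.5106 -0.1474  0.136 ]
 [ 0.4986 -0.1092  0.136 ]] [ 0.52428186 -0.12213007  0.136     ]
17.324380450497543 18.464817043545224 0.03836091302342257 0.04124337802346276
tri top [ 0.52293989 -0.12224937  0.13366575] [ 0.5223121  -0.12241948  0.13372644]
```

>>> move_arm(increments=[[[3.4, 30, -1, 0, -3, 0, 70], [3.4, 60, -1, 0, -3, 0, 70], [3.4, 85, -1, 0, -3, 0, 70], [3.4, 110, -1, 0, -3, 0, 70], [3.4, 130, -1, 0, -3, 0, 70], [3.4, 145, -1, 0, -3, 0, 70], [3.4, 154, -1, 0, -3, 0, 70], [3.4, 154, -1, 0, -3, 0, 70]]], newtons=60)

```text
time: 3.4
ee_pos: [0.5189, -0.1271, 0.1036]
tool_rot: [-1.574, 0.002, -1.275]
force: [-0.5, 0.7, 0.4]
width: 0.0699
```

```bash
python3 look.py w2;python3 head.py w1 w2; python3 -c "
from h import *
cv2.imwrite('pics/s2.png',cv2.resize(env.get_image('side')[150:330,150:390,::-1],(800,600)))"
```

```text
3.4 [ 0.51890565 -0.12710212  0.10362357] [-1.57405417  0.00241049 -1.27464354] [ 0.009 -0.029 -0.038  0.001  0.031  0.002] [-0.39  0.14  1.87 -0.    1.13  0.89]
[  211   238   120   119 13573] [270.89663302 296.22920504]
pillar_head [(0.9, [0.52, -0.12, 0.1272])]
pillar_collar [(0.57, [0.5244, -0.1206, 0.0582]), (0.57, [0.4397, -0.0178, 0.048])]
spare []
w1 ((286.9986267089844, 201.47373962402344), (53.92536163330078, 52.9267463684082), 86.98721313476562) 
 [[ 0.5383 -0.0977  0.136 ]
 [ 0.5497 -0.1343  0.136 ]
 [ 0.5106 -0.1474  0.136 ]
 [ 0.4986 -0.1092  0.136 ]] [ 0.52428186 -0.12213007  0.136     ]
17.324380450497543 18.464817043545224 0.03836091302342257 0.04124337802346276
w2 ((270.5, 297.0), (118.0, 119.0), 90.0) 
 [[ 0.5414 -0.0975  0.136 ]
 [ 0.5522 -0.1332  0.136 ]
 [ 0.511  -0.1473  0.136 ]
 [ 0.4989 -0.1079  0.136 ]] [ 0.52588207 -0.12148158  0.136     ]
16.90987880287807 18.898159106649047 0.03728266302960892 0.04361738269942367
tri top [ 0.52340477 -0.1220091   0.13318655] [ 0.5223121  -0.12241948  0.13372644]
[ 0.52271536 -0.122367    0.12833503]
```

View pics/w2.png

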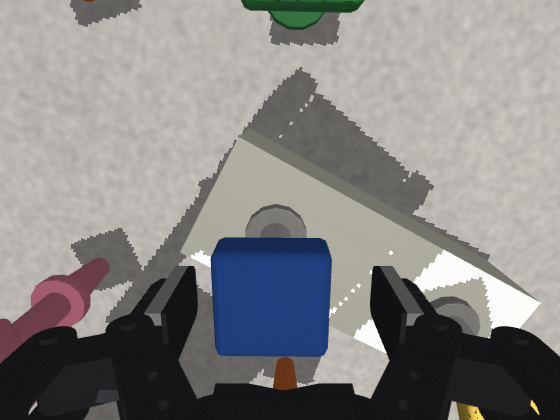

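View pics/s2.png

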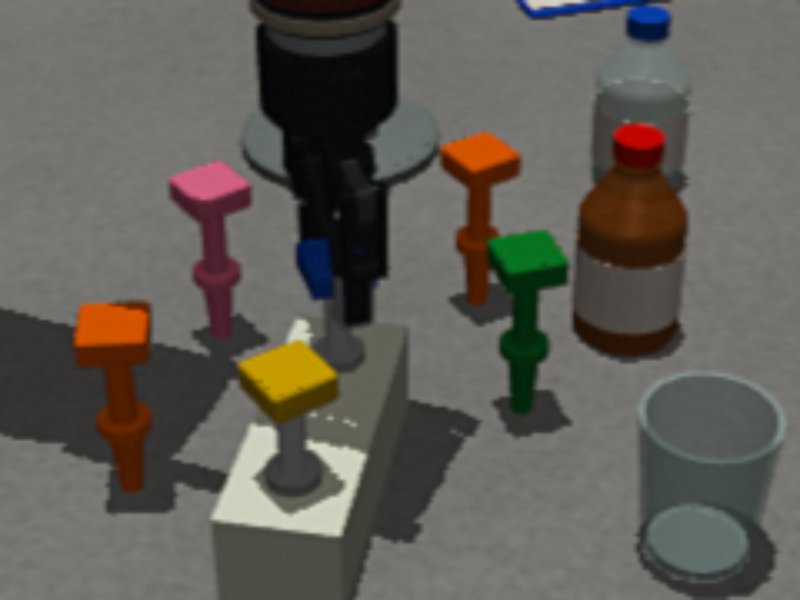

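Run:
```python
from h import *
R,p=T()
for X in [[.523,-.122,.127],[.523,-.122,.136],p,p+R[:,0]*.045,p+R[:,0]*.045+R[:,2]*.011,p+R[:,0]*.045-R[:,2]*.011,p+R[:,0]*.045-R[:,1]*.019]:
    print((proj("side",X)-[150,150])*10/3)
```

```text
[336.53053646 263.22834521]
[336.14634859 250.28889504]
[335.38796817 296.0845797 ]
[357.38807629 339.68932445]
[376.10113689 335.98789211]
[338.54962822 343.41555837]
[356.69267789 312.13671412]
```

>>> move_arm(increments=[[[-3.7, 0, 4, 0, 0, 0, 70], [-3.7, 0, 4, 0, 0, 0, 70], [-3.7, 0, 4, 0, 0, 0, 36], [-3.7, 0, 4, 0, 0, 0, 36], [-3.7, 0, 4, 0, 0, 0, 36], [-3.7, 0, 4, 0, 0, 0, 36], [-3.7, 0, 4, 0, 0, 0, 36], [-3.7, 0, 4, 0, 0, 0, 36]]], newtons=60)

```text
time: 4.32
ee_pos: [0.524, -0.1217, 0.1062]
tool_rot: [-1.57, -0.0, -1.273]
force: [-0.7, 1.4, 4.7]
width: 0.0388
```

>>> move_arm(increments=[[[0, -5, 0, 0, 0, 0, 36], [0, -20, 0, 0, 0, 0, 36], [0, -45, 0, 0, 0, 0, 36], [0, -75, 0, 0, 0, 0, 36], [0, -105, 0, 0, 0, 0, 36], [0, -135, 0, 0, 0, 0, 36], [0, -155, 0, 0, 0, 0, 36], [0, -160, 0, 0, 0, 0, 36]]], newtons=80)

```text
time: 4.98
ee_pos: [0.5253, -0.1226, 0.2701]
tool_rot: [-1.566, -0.004, -1.273]
force: [0.1, -0.4, -1.5]
width: 0.039
```

Run:
```python
from h import *
s=env.read_state();print(s["time"],s["ee_pos"],s["tool_rot"],s["width"],s["force"])
a=env.get_image("scene")[60:270,180:460,::-1];b=env.get_image("side")[110:320,130:410,::-1]
cv2.imwrite("pics/l3.png",cv2.resize(np.hstack([a,b]),(800,300)))
cv2.imwrite("pics/w3.png",env.get_image("wrist")[:,:,::-1])
```

```text
4.9833 [ 0.52530504 -0.12258467  0.27008923] [-1.56596979 -0.00418579 -1.2727393 ] 0.03902031748110702 [ 0.094495   -0.3986333  -1.45310863]
```

View pics/l3.png

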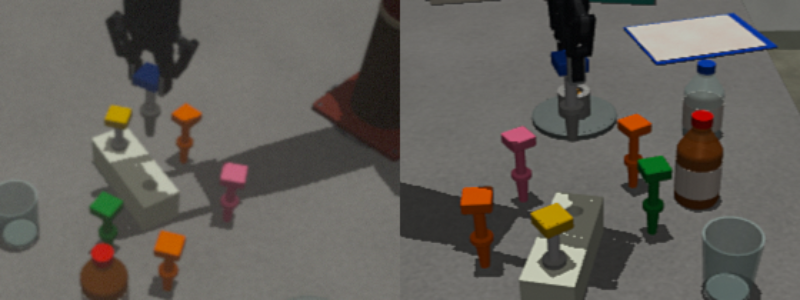

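View pics/w3.png

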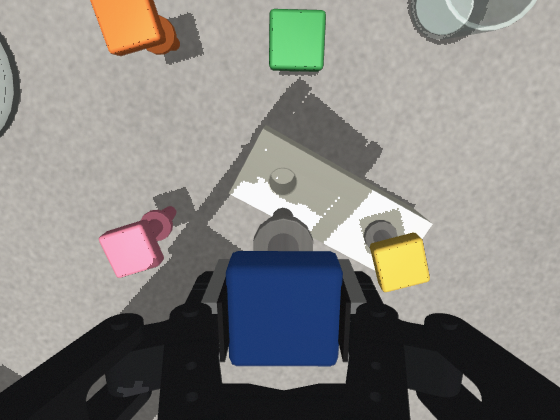

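The pillar is held at 39 mm, square between the pads, with the hole empty at wrist px (283,180). Next I'll carry it high to just short of the socket so the wrist camera can see the mouth.

>>> move_arm(increments=[[[-20, 0, 1, 0, 0, 0, 36], [-50, 0, 2, 0, 0, 0, 36], [-85, 0, 3, 0, 0, 0, 36], [-122, 0, 4, 0, 0, 0, 36], [-160, 0, 5, 0, 0, 0, 36], [-198, 0, 5, 0, 0, 0, 36], [-236, 0, 6, 0, 0, 0, 36], [-274, 0, 7, 0, 0, 0, 36]]])

```text
time: 5.8
ee_pos: [0.4477, 0.1434, 0.2629]
tool_rot: [-1.575, 0.001, -1.273]
force: [1.3, 1.0, -1.6]
width: 0.039
```

>>> move_arm(increments=[[[-33, 0, 1, 0, 0, 0, 36], [-58, 0, 2, 0, 0, 0, 36], [-73, 0, 2, 0, 0, 0, 36], [-79, 0, 2, 0, 0, 0, 36], [-79, 0, 2, 0, 0, 0, 36], [-79, 0, 2, 0, 0, 0, 36], [-79, 0, 2, 0, 0, 0, 36]]])

```text
time: 6.38
ee_pos: [0.4287, 0.2172, 0.2649]
tool_rot: [-1.572, -0.001, -1.274]
force: [-1.1, 0.7, -1.8]
width: 0.039
```

```bash
cat > look4.py <<'E'
from h import *
import sys
tag=sys.argv[1]
s=env.read_state();print(s["time"],s["ee_pos"],s["tool_rot"],s["width"],s["force"],s["qpos"].round(2))
for n in["wrist","scene","side"]:
    c=cam(n);cv2.imwrite(f"pics/{tag}{n}.png",env.get_image(n)[:,:,::-1]);np.savez(f"{tag}{n}.npz",K=c[0],R=c[1],t=c[2])
    for t in["socket_mouth","pillar","pillar_head","pillar_collar"]:print(n,t,net(env.landmark_of,n,t))
a=cv2.imread(f"pics/{tag}scene.png")[180:355,320:500];b=cv2.imread(f"pics/{tag}side.png")[90:265,160:340]
cv2.imwrite(f"pics/{tag}c.png",cv2.resize(np.hstack([a,b]),(800,389),interpolation=2))
E
python3 look4.py w4
```

```text
6.3833 [0.42866531 0.21716804 0.26488888] [-1.57236397e+00 -5.62362525e-04 -1.27373006e+00] 0.0389537014422018 [-1.10157587  0.73004255 -1.80458382] [ 0.31 -0.15  1.85 -0.    1.45  1.58]
wrist socket_mouth [(0.7, [0.5124, 0.2456, 0.0602])]
wrist pillar [(0.79, [0.4272, 0.215, 0.1761]), (0.77, [0.6166, 0.0234, 0.0018]), (0.76, [0.4376, -0.0144, 0.0013])]
wrist pillar_head [(0.73, [0.4251, 0.2152, 0.2896]), (0.58, [0.4428, -0.0121, 0.1131])]
wrist pillar_collar [(0.93, [0.4251, 0.2183, 0.2174]), (0.77, [0.615, 0.0211, 0.046]), (0.62, [0.4276, 0.2197, 0.2904]), (0.6, [0.4367, -0.0158, 0.0449])]
scene socket_mouth [(0.57, [0.5151, 0.2453, 0.0587])]
scene pillar [(0.93, [0.4398, -0.0193, 0.0035]), (0.92, [0.4301, 0.2227, 0.1761]), (0.74, [0.6145, 0.0234, 0.0007]), (0.67, [0.6375, -0.0953, -0.0016]), (0.65, [0.4004, -0.1646, -0.0023])]
scene pillar_head [(0.87, [0.6136, 0.0215, 0.1101]), (0.85, [0.6376, -0.0978, 0.1109]), (0.84, [0.4374, -0.0134, 0.1149]), (0.6, [0.3989, -0.1649, 0.1109]), (0.58, [0.4304, 0.219, 0.2871])]
scene pillar_collar [(0.97, [0.4387, -0.0118, 0.0473]), (0.81, [0.3965, -0.167, 0.046]), (0.77, [0.4297, 0.221, 0.2216]), (0.72, [0.6139, 0.0228, 0.0458]), (0.58, [0.6361, -0.0932, 0.0485])]
side socket_mouth [(0.82, [0.5145, 0.2461, 0.0573])]
side pillar [(0.9, [0.4366, -0.0077, -0.0026]), (0.87, [0.6391, -0.0989, 0.0003]), (0.81, [0.4266, 0.2193, 0.1716]), (0.81, [0.3954, -0.1646, -0.001]), (0.65, [0.6148, 0.0224, 0.0008])]
side pillar_head [(0.88, [0.4254, 0.2172, 0.2926]), (0.87, [0.3977, -0.1646, 0.112]), (0.83, [0.4344, -0.0122, 0.1119]), (0.6, [0.6377, -0.0982, 0.1112])]
side pillar_collar [(0.98, [0.6339, -0.0969, 0.0472]), (0.71, [0.4263, 0.2192, 0.2208]), (0.69, [0.6172, 0.0214, 0.0441]), (0.56, [0.3981, -0.1588, 0.0488]), (0.55, [0.44, -0.0132, 0.0412])]
```

View pics/w4wrist.png

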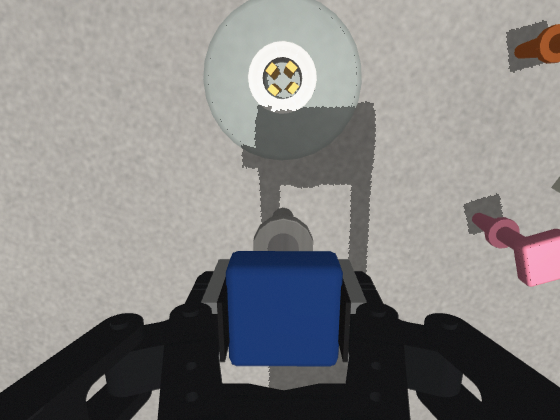

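View pics/w4c.png

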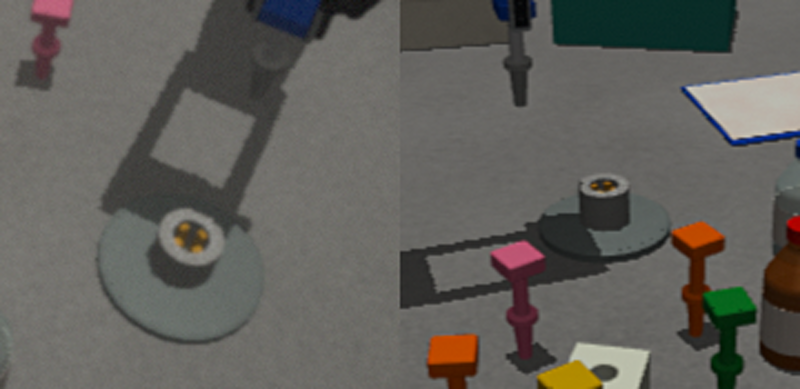

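Run:
```python
from h import *
L=lambda n:(lambda d:(d["K"],d["R"],d["t"]))(np.load(f"w4{n}.npz"))
im=cv2.imread("pics/w4wrist.png");c=L("wrist")
hsv=cv2.cvtColor(im,cv2.COLOR_BGR2HSV)
m=cv2.inRange(hsv,(0,0,225),(180,40,255));m[:, :200]=0;m[120:]=0
m=cv2.morphologyEx(m,cv2.MORPH_OPEN,np.ones((3,3)))
cn=max(cv2.findContours(m,0,1)[0],key=cv2.contourArea);pts=cn[:,0,:].astype(float)
h=cv2.convexHull(cn);pts=h[:,0,:];pts=pts[pts[:,1]<100]
W=np.array([onz("",p,.06,c)[:2] for p in pts])
A=np.c_[2*W,np.ones(len(W))];s=np.linalg.lstsq(A,(W**2).sum(1),rcond=None)[0];print("rim circle",s[:2],"r",np.sqrt(s[2]+s[0]**2+s[1]**2),len(W))
obs=[(L("wrist"),(282.3,77.5))]
for n,(u0,v0) in dict(scene=(320,180),side=(160,90)).items():
    a=cv2.imread(f"pics/w4{n}.png");hh=cv2.cvtColor(a,cv2.COLOR_BGR2HSV);mm=cv2.inRange(hh,(8,120,60),(30,255,255))
    X=proj("",[.514,.245,.06],L(n));print(n,X)
    y,x=np.mgrid[:420,:560];mm[np.hypot(x-X[0],y-X[1])>14]=0
    cc=(x[mm>0].mean(),y[mm>0].mean());print("gold centroid",cc,onz("",cc,.057,L(n)))
hy=cv2.inRange(hsv,(15,90,100),(35,255,255));hy[120:]=0;y,x=np.nonzero(hy);print("wrist gold",x.mean(),y.mean(),(x.min()+x.max())/2,(y.min()+y.max())/2,onz("",(x.mean(),y.mean()),.057,c))
# tip
R,p=T()
for n in["wrist","side","scene"]:
    q=p.copy();
    for hgt in (0,.045): 
        X=[p[0],p[1],p[2]+.019-.112+hgt]; print(n,"tip/collar pred",X[2],proj("",X,L(n)))
    a=cv2.imread(f"pics/w4{n}.png");X=proj("",[p[0],p[1],p[2]-.075],L(n)).astype(int);k=36 if n!="wrist" else 60
    cr=cv2.resize(a[X[1]-k:X[1]+k,X[0]-k:X[0]+k],(360,360),interpolation=0);print("crop origin",X-k,"scale",360/2/k);cv2.imwrite(f"pics/tip{n}.png",cr)
cv2.imwrite("pics/tips.png",cv2.resize(np.hstack([cv2.imread(f"pics/tip{n}.png") for n in["wrist","side","scene"]]),(798,266),interpolation=0))
```

```text
rim circle [0.51522915 0.24384983] r 0.029979697448548424 27
scene [406.86059487 285.37975344]
gold centroid (np.float64(405.25925925925924), np.float64(286.5308641975309)) [0.51678832 0.24381591 0.057     ]
side [250.84633934 172.46760173]
gold centroid (np.float64(251.13636363636363), np.float64(173.3181818181818)) [0.51467358 0.24591103 0.057     ]
wrist gold 282.03494623655916 77.74193548387096 281.5 78.0 [0.51559866 0.24384027 0.057     ]
wrist tip/collar pred 0.1728151039633613 [280.31778262 213.53325284]
wrist tip/collar pred 0.2178151039633613 [279.72137266 237.69963876]
crop origin [220 162] scale 3.0
side tip/collar pred 0.1728151039633613 [214.80991863 136.94843765]
side tip/collar pred 0.2178151039633613 [213.62656733 119.64383391]
crop origin [178  94] scale 5.0
scene tip/collar pred 0.1728151039633613 [435.12624326 222.70219394]
scene tip/collar pred 0.2178151039633613 [441.11614761 208.27033127]
crop origin [401 181] scale 5.0
```

View pics/tips.png

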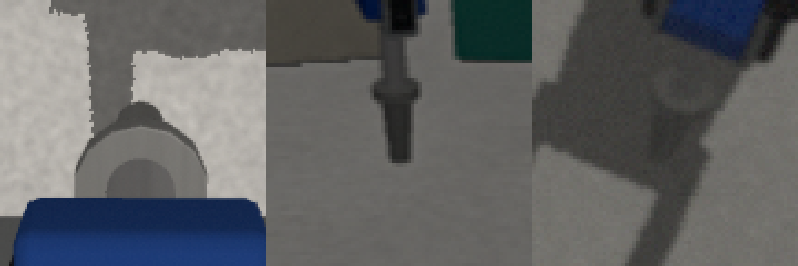

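The socket is at (0.5155, 0.244). Its rim radius fits 30.0 mm at z = 0.06, which confirms the height. The pillar hangs upright. I'll move above the socket and hover.

>>> move_arm(increments=[[[0, 0, 20, 0, 0, 0, 36], [0, 0, 50, 0, 0, 0, 36], [0, 0, 78, 0, 0, 0, 36], [0, 15, 92, 0, 0, 0, 36], [0, 45, 92, 0, 0, 0, 36], [0, 72, 92, 0, 0, 0, 36], [0, 90, 92, 0, 0, 0, 36], [0, 98, 92, 0, 0, 0, 36]]])

```text
time: 7.8
ee_pos: [0.5145, 0.2447, 0.1639]
tool_rot: [-1.577, -0.0, -1.273]
force: [-0.2, 0.1, -2.3]
width: 0.0389
```

>>> move_arm(increments=[[[0, 0, 0, 0, 0, 0, 36], [0, 0, 0, 0, 0, 0, 36]]])

```text
time: 7.97
ee_pos: [0.5168, 0.2455, 0.1683]
tool_rot: [-1.571, 0.0, -1.272]
force: [0.5, 0.3, -1.1]
width: 0.0391
```

```bash
python3 look4.py w5
python3 - <<'E'
from h import *
o=[]
for n in["scene","side"]:
    X=proj(n,[.5155,.244,.075]).astype(int);print(n,X-40)
    a=cv2.imread(f"pics/w5{n}.png")[X[1]-40:X[1]+40,X[0]-40:X[0]+40];a=cv2.convertScaleAbs(a,alpha=1.6)
    o.append(cv2.resize(a,(400,400),interpolation=2))
cv2.imwrite("pics/h5.png",np.hstack(o))
E
```

```text
7.9667 [0.51679176 0.24545196 0.16832994] [-1.57058157e+00  3.96196686e-05 -1.27249832e+00] 0.039129447817068425 [ 0.47157404  0.26613138 -1.08407302] [0.31 0.15 1.73 0.   1.26 1.58]
wrist socket_mouth [(0.91, [0.5136, 0.2446, 0.0595])]
wrist pillar [(0.95, [0.4405, -0.0152, -0.0014]), (0.73, [0.5162, 0.2438, 0.0768])]
wrist pillar_head [(0.76, [0.5158, 0.2465, 0.1902]), (0.54, [0.517, 0.246, 0.1194])]
wrist pillar_collar [(0.73, [0.4405, -0.0133, 0.0447]), (0.69, [0.517, 0.246, 0.1175])]
scene socket_mouth [(0.77, [0.5141, 0.2445, 0.0587]), (0.5, [0.4982, -0.228, 0.0119]), (0.4, [0.7139, -0.0153, -0.0012])]
scene pillar [(0.97, [0.6389, -0.096, -0.0025]), (0.92, [0.439, -0.0136, 0.0032]), (0.86, [0.6154, 0.0233, 0.0024]), (0.79, [0.5185, 0.2502, 0.08]), (0.75, [0.3984, -0.1612, -0.0033])]
scene pillar_head [(0.94, [0.6369, -0.0982, 0.1141]), (0.79, [0.4389, -0.0119, 0.1138]), (0.76, [0.401, -0.1658, 0.1124]), (0.76, [0.6127, 0.0231, 0.1081]), (0.71, [0.5171, 0.2467, 0.1918])]
scene pillar_collar [(0.97, [0.5193, 0.2454, 0.1225]), (0.93, [0.6367, -0.0941, 0.0493]), (0.9, [0.6143, 0.0207, 0.0494]), (0.68, [0.3977, -0.1669, 0.045]), (0.6, [0.4368, -0.0102, 0.0457])]
side socket_mouth [(0.78, [0.5107, 0.243, 0.0562])]
side pillar [(0.98, [0.3974, -0.1633, 0.0019]), (0.77, [0.5151, 0.2451, 0.0739]), (0.74, [0.6381, -0.0979, 0.0]), (0.73, [0.6124, 0.0238, -0.0027]), (0.67, [0.4371, -0.0088, 0.0012])]
side pillar_head [(0.89, [0.4393, -0.012, 0.1124]), (0.84, [0.3958, -0.1646, 0.1131]), (0.77, [0.5115, 0.2443, 0.1904]), (0.59, [0.6364, -0.0946, 0.1147]), (0.58, [0.6171, 0.0209, 0.1115])]
side pillar_collar [(0.97, [0.6164, 0.0193, 0.044]), (0.88, [0.513, 0.2479, 0.1238]), (0.82, [0.3959, -0.1602, 0.0503]), (0.56, [0.6298, -0.1006, 0.0436])]
scene [367 241]
side [211 127]
```

View pics/h5.png

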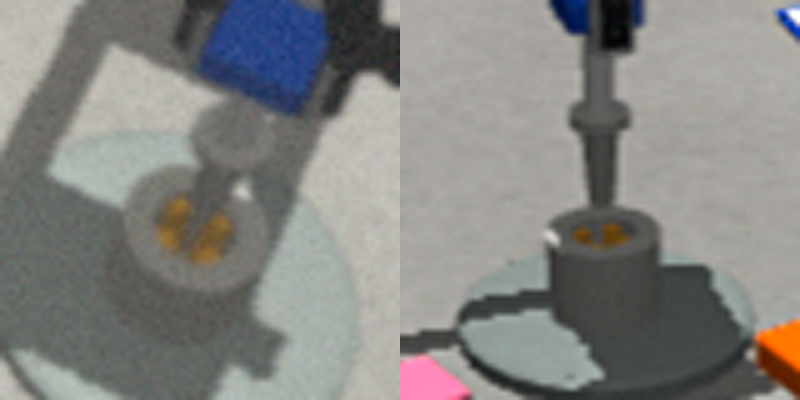

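View pics/w5wrist.png

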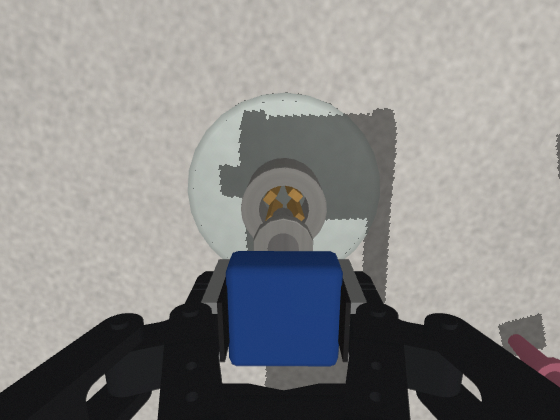

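Hover check: in the side view the tip (601,205) is over the mouth centre (604,235). In the scene view the axis extrapolates onto the mouth (196,222). The pillar is aligned, so I'll lower it.

>>> move_arm(increments=[[[0, 8, 0, 0, 0, 0, 36], [0, 16, 0, 0, 0, 0, 36], [0, 24, 0, 0, 0, 0, 36], [0, 31, 0, 0, 0, 0, 36], [0, 38, 0, 0, 0, 0, 36], [0, 44, 0, 0, 0, 0, 36], [0, 48, 0, 0, 0, 0, 36], [0, 50, 0, 0, 0, 0, 36]]], newtons=100)

```text
time: 9.38
ee_pos: [0.5166, 0.2451, 0.1171]
tool_rot: [-1.571, -0.0, -1.273]
force: [0.0, -0.2, -1.2]
width: 0.0385
```

```bash
cat > crop.py <<'E'
from h import *
import sys
s=env.read_state();print(s["time"],s["ee_pos"],s["tool_rot"],s["width"],s["force"],s["torque"])
o=[]
for n in["scene","side"]:
    X=proj(n,[.5155,.244,.075]).astype(int)
    a=env.get_image(n)[X[1]-40:X[1]+40,X[0]-40:X[0]+40,::-1];a=cv2.convertScaleAbs(a,alpha=1.6)
    o.append(cv2.resize(a,(400,400),interpolation=2))
cv2.imwrite(f"pics/{sys.argv[1]}.png",np.hstack(o))
for n in["scene","side"]:print([x for x in net(env.landmark_of,n,"pillar_collar") if x[1][1]>.15])
E
python3 crop.py h6
```

```text
9.3833 [0.51659009 0.24512498 0.11707885] [-1.57111342e+00 -2.83866845e-04 -1.27267217e+00] 0.038549856190046465 [ 0.00862764 -0.20839905 -1.2411402 ] [-0.0649247  -0.15738566  0.020834  ]
[(0.6, [0.5154, 0.248, 0.0751])]
[(0.61, [0.5142, 0.2489, 0.0681]), (0.53, [0.5135, 0.2456, 0.0206])]
```

View pics/h6.png

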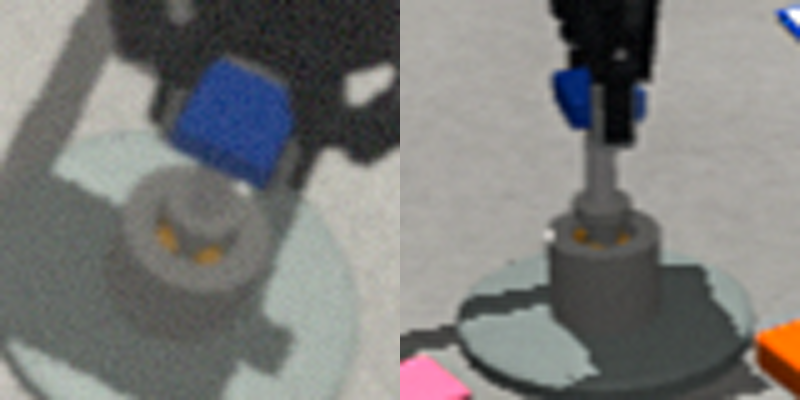

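The shank is inside with the collar about 10 mm above the rim and no contact yet. I'll ease it down.

>>> move_arm(increments=[[[0, 2, 0, 0, 0, 0, 36], [0, 4, 0, 0, 0, 0, 36], [0, 5, 0, 0, 0, 0, 36], [0, 6, 0, 0, 0, 0, 36], [0, 6, 0, 0, 0, 0, 36]]])

```text
time: 10.0
ee_pos: [0.5169, 0.2451, 0.112]
tool_rot: [-1.57, -0.0, -1.273]
force: [1.3, -2.6, -1.3]
width: 0.0384
```

>>> move_arm(increments=[[[0.5, 1, 0, 0, 0, 0, 36], [0.5, 2, 0, 0, 0, 0, 36], [0.5, 2, 0, 0, 0, 0, 36]]])

```text
time: 10.25
ee_pos: [0.5172, 0.2451, 0.1106]
tool_rot: [-1.57, 0.0, -1.273]
force: [0.1, -0.7, 4.3]
width: 0.0385
```

Contact came at the expected height, TCP 0.1106 m. Now I'll press down gradually.

>>> move_arm(increments=[[[0, 0.7, 0, 0, 0, 0, 36], [0, 1.4, 0, 0, 0, 0, 36], [0, 2, 0, 0, 0, 0, 36], [0, 2, 0, 0, 0, 0, 36]]])

```text
time: 10.58
ee_pos: [0.5174, 0.2452, 0.1092]
tool_rot: [-1.569, 0.0, -1.273]
force: [-1.2, -1.6, 7.2]
width: 0.0385
```

>>> move_arm(increments=[[[0, 0.7, -0.5, 0, 0, 0, 36], [0, 1.4, -0.5, 0, 0, 0, 36], [0, 2, -0.5, 0, 0, 0, 36], [0, 2, -0.5, 0, 0, 0, 36]]])

```text
time: 10.92
ee_pos: [0.5173, 0.2452, 0.1076]
tool_rot: [-1.568, 0.0, -1.273]
force: [-0.8, -0.5, 8.6]
width: 0.0386
```

>>> move_arm(increments=[[[0, 0.7, -0.5, 0, 0, 0, 36], [0, 1.4, -0.5, 0, 0, 0, 36], [0, 2, -0.5, 0, 0, 0, 36], [0, 2, -0.5, 0, 0, 0, 36]]])

```text
time: 11.25
ee_pos: [0.5172, 0.2452, 0.1059]
tool_rot: [-1.567, 0.0, -1.273]
force: [0.5, -0.6, 9.2]
width: 0.0385
```

>>> move_arm(increments=[[[0, 0.7, 0, 0, 0, 0, 36], [0, 1.4, 0, 0, 0, 0, 36], [0, 2, 0, 0, 0, 0, 36], [0, 2, 0, 0, 0, 0, 36]]])

```text
time: 11.58
ee_pos: [0.5177, 0.2453, 0.1052]
tool_rot: [-1.566, 0.0, -1.273]
force: [-2.9, -1.4, 16.4]
width: 0.0384
```

```bash
python3 crop.py h7
```

```text
11.5833 [0.51765225 0.24534923 0.10523241] [-1.56630093e+00  2.77780412e-04 -1.27252693e+00] 0.03836017232829649 [-2.93810602 -1.375515   16.36252498] [-0.50935306  0.67204587 -0.03215256]
[(0.7, [0.5167, 0.247, 0.0581])]
[(0.73, [0.5163, 0.2477, 0.06])]
```

View pics/h7.png

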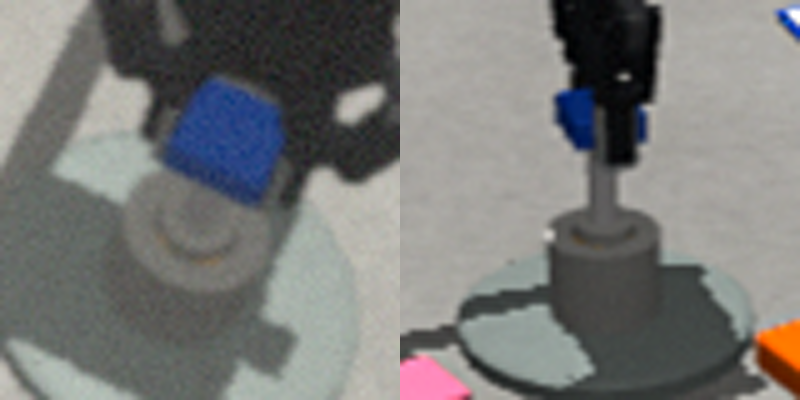

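>>> move_arm(increments=[[[0, 1, -1, 0, 0, 0, 36], [0, 2, -1, 0, 0, 0, 36], [0, 2, -1, 0, 0, 0, 36]]])

```text
time: 12.03
ee_pos: [0.5179, 0.2455, 0.1052]
tool_rot: [-1.564, 0.0, -1.272]
force: [-4.0, -2.9, 25.0]
width: 0.0385
```

>>> move_arm(increments=[[[0, 1, -0.5, 0, 0, 0, 36], [0, 2, -0.5, 0, 0, 0, 36], [0, 2, -0.5, 0, 0, 0, 36]]])

```text
time: 12.28
ee_pos: [0.5183, 0.2456, 0.1051]
tool_rot: [-1.562, 0.0, -1.272]
force: [-5.8, -2.8, 34.8]
width: 0.0385
```

It hit a hard stop: z is constant at 0.1052 while the force rose to 35 N, above the 25 N maximum needed. I'll relax the press and release.

>>> move_arm(increments=[[[0, -1.5, 1, 0, 0, 0, 36], [0, -3, 2, 0, 0, 0, 36], [0, -4, 2, 0, 0, 0, 36], [0, -4, 2, 0, 0, 0, 36]]])

```text
time: 12.62
ee_pos: [0.5179, 0.2454, 0.1052]
tool_rot: [-1.567, 0.0, -1.272]
force: [-3.8, -1.6, 16.2]
width: 0.0392
```

>>> move_arm(increments=[[[0, -1, 0, 0, 0, 0, 36], [0, -2, 0, 0, 0, 0, 36], [0, -3, 0, 0, 0, 0, 36], [0, -3, 0, 0, 0, 0, 36]]], newtons=60)

```text
time: 12.95
ee_pos: [0.517, 0.2451, 0.1053]
tool_rot: [-1.569, 0.0, -1.273]
force: [2.1, 1.1, 2.7]
width: 0.0385
```

>>> move_arm(increments=[[[0, 0, 0, 0, 0, 0, 45], [0, 0, 0, 0, 0, 0, 55], [0, 0, 0, 0, 0, 0, 65], [0, 0, 0, 0, 0, 0, 70], [0, 0, 0, 0, 0, 0, 70], [0, 0, 0, 0, 0, 0, 70]]])

```text
time: 13.45
ee_pos: [0.516, 0.2447, 0.1046]
tool_rot: [-1.571, 0.0, -1.273]
force: [0.1, -0.5, 0.0]
width: 0.0697
```

>>> move_arm(increments=[[[0, -10, 0, 0, 0, 0, 70], [0, -30, 0, 0, 0, 0, 70], [0, -60, 0, 0, 0, 0, 70], [0, -90, 0, 0, 0, 0, 70], [0, -110, -30, 0, 0, 0, 70], [0, -120, -60, 0, 0, 0, 70], [0, -120, -75, 0, 0, 0, 70], [0, -120, -75, 0, 0, 0, 70]]])

```text
time: 14.12
ee_pos: [0.443, 0.2225, 0.2267]
tool_rot: [-1.569, 0.0, -1.272]
force: [-0.3, 0.3, -1.1]
width: 0.0699
```

```bash
python3 crop.py h8; python3 look4.py w8 | grep -v "scene soc"
```

```text
14.1167 [0.44301927 0.22246483 0.22670704] [-1.56889820e+00  1.04308514e-04 -1.27213791e+00] 0.06992229208429324 [-0.32202944  0.32382284 -1.14592345] [-0.0228076   0.0019682   0.02403725]
[(0.91, [0.518, 0.2433, 0.0625])]
[(0.58, [0.512, 0.2487, 0.0629])]
14.3167 [0.44522562 0.22276871 0.22489751] [-1.57037518e+00 -2.06413300e-05 -1.27280810e+00] 0.06989686380866118 [ 0.13927038 -0.05395961 -0.00351622] [ 0.31 -0.08  1.86 -0.    1.37  1.58]
wrist socket_mouth []
wrist pillar [(0.97, [0.5175, 0.2447, 0.0134]), (0.83, [0.4409, -0.0136, -0.0018]), (0.55, [0.6134, 0.0258, 0.0026])]
wrist pillar_head [(0.65, [0.5159, 0.2477, 0.129])]
wrist pillar_collar [(0.75, [0.4372, -0.0145, 0.0454])]
scene pillar [(0.95, [0.6121, 0.0234, 0.0003]), (0.93, [0.442, -0.0144, 0.002]), (0.8, [0.6389, -0.0985, -0.0034]), (0.72, [0.5169, 0.2474, 0.0152]), (0.67, [0.4014, -0.1628, -0.0049])]
scene pillar_head [(0.9, [0.6124, 0.022, 0.11]), (0.86, [0.3981, -0.1662, 0.1095]), (0.82, [0.6378, -0.1004, 0.1105]), (0.72, [0.4408, -0.0105, 0.1138]), (0.56, [0.5159, 0.2471, 0.1244])]
scene pillar_collar [(0.95, [0.3972, -0.1682, 0.0482]), (0.94, [0.6153, 0.0209, 0.0468]), (0.74, [0.6367, -0.0962, 0.0485]), (0.68, [0.4398, -0.0131, 0.0471]), (0.6, [0.5165, 0.2456, 0.0598])]
side socket_mouth [(0.55, [0.5129, 0.2413, 0.0598])]
side pillar [(0.97, [0.6403, -0.0996, 0.0014]), (0.63, [0.4388, -0.0094, -0.0003]), (0.61, [0.3979, -0.1631, 0.0048])]
side pillar_head [(0.92, [0.5159, 0.2423, 0.1303]), (0.82, [0.3978, -0.1666, 0.1123]), (0.81, [0.6379, -0.0989, 0.1103]), (0.75, [0.6151, 0.021, 0.1118]), (0.63, [0.4363, -0.011, 0.1144])]
side pillar_collar [(0.9, [0.439, -0.011, 0.0448]), (0.74, [0.396, -0.1623, 0.0493]), (0.69, [0.6155, 0.0233, 0.0464]), (0.68, [0.6308, -0.0997, 0.0437]), (0.6, [0.5118, 0.2506, 0.0621])]
```

View pics/h8.png

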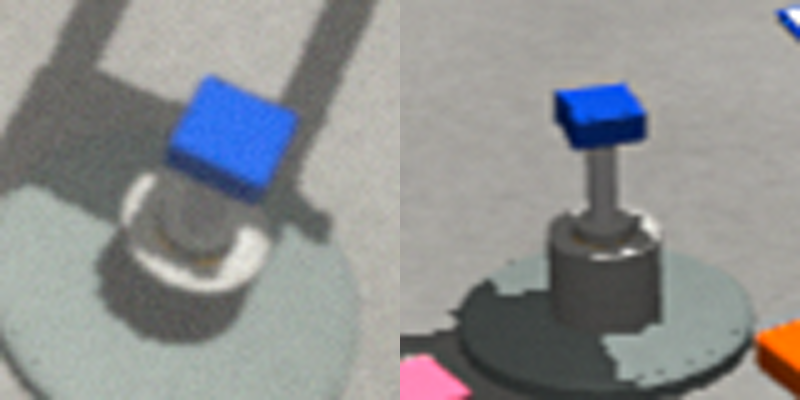

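View pics/w8wrist.png

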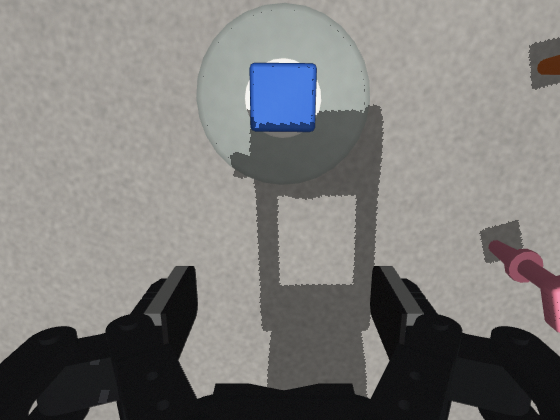

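The pillar stands free with its collar at the rim. A sliver of brass still shows at (205,262) in the crop, so I'll check by pressing on the head's flat top with shut fingers. Contact height should be about 0.136 m if it's home.

>>> move_arm(increments=[[[0, 0, 15, 0, 0, 0, 30], [0, 0, 40, 0, 0, 0, 0], [0, 0, 65, 0, 0, 0, 0], [-1, 10, 75, 0, 0, 0, 0], [-1, 35, 75, 0, 0, 0, 0], [-1, 60, 75, 0, 0, 0, 0], [-1, 75, 75, 0, 0, 0, 0], [-1, 75, 75, 0, 0, 0, 0]]], newtons=60)

```text
time: 15.73
ee_pos: [0.5132, 0.2447, 0.1454]
tool_rot: [-1.578, -0.0, -1.273]
force: [-0.7, -0.8, -1.5]
width: -0.0
```

>>> move_arm(increments=[[[0, 2, 0, 0, 0, 0, 0], [0, 5, 0, 0, 0, 0, 0], [0, 8, 0, 0, 0, 0, 0], [0, 10, 0, 0, 0, 0, 0], [0, 10, 0, 0, 0, 0, 0]]])

```text
time: 16.15
ee_pos: [0.5162, 0.2457, 0.1403]
tool_rot: [-1.57, -0.0, -1.273]
force: [-0.2, 0.5, -1.2]
width: -0.0003
```

>>> move_arm(increments=[[[0, 1, 0, 0, 0, 0, 0], [0, 2, 0, 0, 0, 0, 0], [0, 2, 0, 0, 0, 0, 0], [0, 2, 0, 0, 0, 0, 0]]])

```text
time: 16.48
ee_pos: [0.516, 0.2457, 0.1379]
tool_rot: [-1.571, 0.0, -1.273]
force: [0.1, -0.4, -1.2]
width: 0.0001
```

>>> move_arm(increments=[[[0, 1, 0, 0, 0, 0, 0], [0, 2, 0, 0, 0, 0, 0], [0, 2, 0, 0, 0, 0, 0], [0, 2, 0, 0, 0, 0, 0]]])

```text
time: 16.82
ee_pos: [0.5158, 0.2456, 0.1357]
tool_rot: [-1.571, 0.0, -1.273]
force: [-0.1, 0.5, -0.4]
width: 0.0002
```

>>> move_arm(increments=[[[0, 1, 0, 0, 0, 0, 0], [0, 2, 0, 0, 0, 0, 0], [0, 2, 0, 0, 0, 0, 0], [0, 2, 0, 0, 0, 0, 0]]])

```text
time: 17.15
ee_pos: [0.5167, 0.246, 0.1351]
tool_rot: [-1.569, 0.0, -1.273]
force: [-1.6, 0.4, 5.6]
width: 0.0004
```

>>> move_arm(increments=[[[0, 1, 0, 0, 0, 0, 0], [0, 2, 0, 0, 0, 0, 0], [0, 2, 0, 0, 0, 0, 0]]])

```text
time: 17.4
ee_pos: [0.5177, 0.2463, 0.135]
tool_rot: [-1.566, 0.0, -1.273]
force: [-3.5, -2.4, 14.1]
width: 0.0005
```

Contact came at 0.135 m, which matches the collar being home (0.136). I'll press a bit more to confirm.

>>> move_arm(increments=[[[0, 1.5, -1, 0, 0, 0, 0], [0, 3, -2, 0, 0, 0, 0], [0, 4, -2, 0, 0, 0, 0], [0, 4, -2, 0, 0, 0, 0]]])

```text
time: 17.73
ee_pos: [0.5185, 0.2465, 0.1348]
tool_rot: [-1.56, 0.0, -1.273]
force: [-3.4, -0.5, 28.7]
width: -0.0002
```

>>> move_arm(increments=[[[0, -4, 1, 0, 0, 0, 0], [0, -10, 1, 0, 0, 0, 0], [0, -30, 0, 0, 0, 0, 0], [0, -60, 0, 0, 0, 0, 0], [0, -90, 0, 0, 0, 0, 0], [0, -110, -30, 0, 0, 0, 0], [0, -110, -70, 0, 0, 0, 0], [0, -110, -100, 0, 0, 0, 0]]])

```text
time: 18.4
ee_pos: [0.4173, 0.2153, 0.2388]
tool_rot: [-1.57, 0.0, -1.273]
force: [-0.0, -0.5, 0.8]
width: 0.0002
```

```bash
python3 crop.py h9
python3 - <<'E'
from h import *
a=[env.get_image(n)[:,:,::-1] for n in["scene","side"]]
cv2.imwrite("pics/end.png",cv2.resize(np.hstack(a),(800,300)))
E
```

```text
18.4 [0.41732201 0.21533826 0.23879782] [-1.56970448e+00  6.38341410e-05 -1.27265768e+00] 0.00021157540319675564 [-0.04392437 -0.50198228  0.75433319] [ 0.02632505 -0.03265049 -0.04217732]
[(0.8, [0.5154, 0.246, 0.0613]), (0.44, [0.5136, 0.2458, 0.0576])]
[(0.68, [0.5159, 0.2484, 0.0608])]
```

View pics/h9.png

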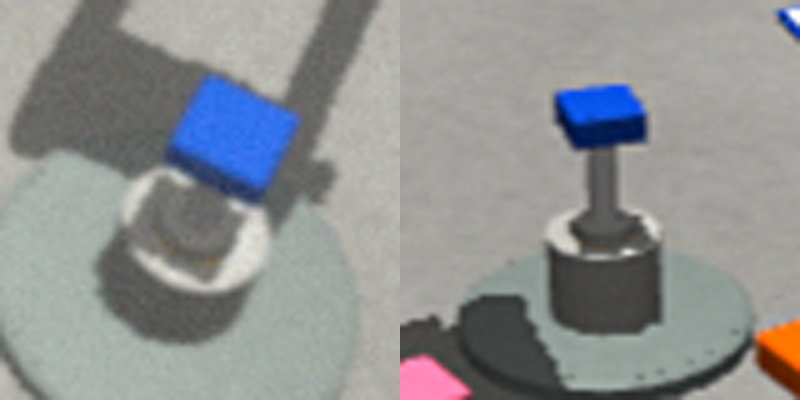

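View pics/end.png

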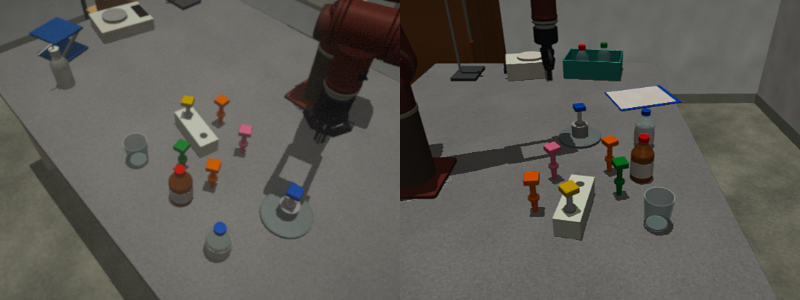

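The pillar stands upright with its collar on the rim, and the 29 N press didn't move it. The spare and bystanders are where they were, and the gripper is clear.

```bash
python3 -c "
from station import env
print(env.close_job())"
```

```text
the job is handed in; nothing more can be done
None
```

I took the blue-headed pillar out of the rack by its head, lowered it into the socket and pressed it home. I then let go and handed the job in at about 18.5 s of the 51 s allowed.

- **Seating:** The shank first touched at TCP z 0.1106 m. It stopped hard at 0.1052 m, about 5.4 mm lower, and did not move further at up to 35 N.
- **Top press:** After letting go, I pressed the head with shut fingers. Contact came at 0.135 m, against about 0.136 m expected when home, and the pillar did not sink noticeably at 29 N.
- **Networks:** They put the collar at 0.061 m, against 0.060 m when home.
- **Last pictures:** The pillar stands upright on its own with the gripper clear. The yellow spare is still in the rack, and the beaker, bottles and look-alikes are where they were.

One small doubt: a thin sliver of brass still shows beside the collar. I put that down to the gap between the roughly 34 mm opening around the jaws (estimated from the picture) and the 32 mm collar. The networks' sideways positions also differed by up to about 4 mm, within their stated accuracy.

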